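# Step the welder's range dial to the yellow mark and confirm

## Task

On the blue welding box, push the dial's orange tab round with a fingertip until it points squarely at the yellow mark, and take the finger off it. Then press the green button right down and release it. Only push and press, without forcing or gripping the tab, and leave everything else on the bench and on the box where it is.

Things in the scene. Friction and masses are not known exactly. Their poses are not given: they have to be found in the camera images.
- welder: Blue welding current box, fixed to the bench, 260 (x) by 340 (y) by 100 mm high; origin at the centre of its underside. Its flat black top is the control panel, 100 mm above the bench. The dial axis stands at (0, 55 mm), the green button at (-30 mm, -115 mm) in its x, y. Place and yaw vary.
- dial_axis (a point): Centre of the dial, on its turning axis (vertical), 2 mm above the panel. The dial is an aluminium disc of 46 mm radius, 12 mm thick, with a black hub of 20 mm radius up to 20 mm above this point.
- tab_mid (a point): Point in the orange tab, 62 mm out from the dial axis and 24 mm above the dial_axis point. The tab is an upright plate 12 mm thick along the direction of travel; it runs radially from 34 to 76 mm from the axis, its top is 42 mm above dial_axis (44 mm above the panel), and its lower edge is 8 mm above the panel. Outside the disc the panel is flat and free on both sides of the tab.
- aim (a point): Point the tab points at: on the tab's radial line, 98 mm from the dial axis. It turns with the dial and lies over a coloured mark when the dial stands in that mark's place.
- selector (a joint): Angle of the dial in rad, growing clockwise seen from above; at 0 the tab points along the box's -x axis. The four places are at -1.05, -0.35, 0.35 and 1.05; stops at -1.2 and 1.2. Starts near the place at -0.35 (-0.55 to -0.15), which has only a small grey dot. The dial is stiff: it needs 2.5 to 4 N at the tab, does not coast or spring, and stays where it is left.
- button (a joint): Travel of the green button in m: 0 released, 0.006 fully down. A spring returns it; fully down takes about 5 N.
- button_top (a point): Centre of the top face of the round green button (30 mm diameter, pressed downwards, in a grey housing).
- yellow (a point): Centre of the yellow round mark (24 mm diameter, 1.5 mm thick) on the panel, 98 mm from the dial axis, at one of the three places -1.05, 0.35 or 1.05.
- white (a point): Centre of the white round mark, same size, at another of these three places.
- red (a point): Centre of the red round mark, same size, at the third place.
- tin_mid (a point): Middle of a small loose tin, 44 mm diameter, 45 mm high, upright on the back left of the panel (box +x, +y). Leave alone.
- gauge_mid (a point): Middle of a loose steel gauge plate, 30 by 60 by 6 mm, lying on the panel behind the dial (box +x). Leave alone.
- flange_mid (a point): Middle of a loose rusty pipe flange, 120 mm diameter, 34 mm high, on the bench. Leave alone.
- wrench_mid (a point): Underside point of a wrench lying on the bench. Leave alone.
- hammer_mid (a point): Underside point of a hammer lying on the bench. Leave alone.
- spray_mid (a point): Middle of a loose spray can, 60 mm diameter, 160 mm high, upright on the bench. Leave alone.
- brush_mid (a point): Underside point of a brush lying on the bench. Leave alone.

How it is judged:
On the way, in this order (a step that is already met when the one before it is completed fails the run):
1. the dial rests in the yellow mark's place, untouched (horizontal distance between aim and yellow below 0.012 m and contact force between anything else and selector_c2 below 0.5 N and velocity of joint selector between -0.1 and 0.1 rad/s), for 0.2 s.
2. the green button is pressed down (value of joint button above 0.0045 m), for 0.02 s.
At the end, for the whole second after the job is handed in: The dial rests with its tab pointing at the yellow mark (aim point within 12 mm of it), the button has been pressed at least 4.5 mm after that and is up again (within 1.5 mm) (horizontal distance between aim and yellow below 0.012 m and value of joint button below 0.0015 m and velocity of joint selector between -0.1 and 0.1 rad/s); the robot touches nothing.
It fails at once if the button is pressed while the dial is not at the yellow mark (value of joint button above 0.003 m and horizontal distance between aim and yellow above 0.012 m).
It fails at once if the tab or dial is gripped or forced (over 30 N) (contact force between the fingers and selector above 30 N).
It fails at once if the button is struck or forced (over 40 N) (contact force between the fingers and button above 40 N).
It fails at once if a loose thing on the box's panel (tin, gauge plate) is lifted or moved by over 20 mm (distance of any of tin_mid, gauge_mid from where it was at the start of the episode above 0.02 m).
It fails at once if a loose thing on the bench (flange, wrench, hammer, spray can, brush) is lifted or moved by over 20 mm (distance of any of flange_mid, wrench_mid, hammer_mid, spray_mid, brush_mid from where it was at the start of the episode above 0.02 m).
It also fails if it takes over 53 s, if anything falls off the work surface, if the arm or the gripper's body presses on something with over 40 N, if the wrist force passes 120 N, or if a joint passes its speed limit or range.

## Robot

A 7-joint arm with a two-finger parallel gripper is mounted at the origin on the work surface. World frame = base frame: x ahead of the robot, y to its left, z up, the work surface at z = 0. Lengths are in m, angles in rad, forces in N, time in s.
With the tool pointing down it reaches from about 0.4 to 0.85 m from the base axis. Payload 4.5 kg.
Tool frame: the origin (TCP) lies between the finger pads; the fingertips stand 19 mm ahead of it and the grasp point (between the pads) is the TCP (r.tips_ahead is the distance from the TCP to the fingertips, in m); z points along the fingers, y is the line along which they close (so a half turn about z gives the same grasp; the last joint's range is limited). The gripper opens to 88 mm and grips with 3 to 60 N. Pads are 18 mm wide; open, the fingers measure 123 mm over their backs; the gripper's body (75 mm by 187 mm) begins 45 mm behind the grasp point.
Start: joints at [-1.083, 0.689, -0.195, 1.565, 0.157, 0.902, -0.215], TCP at [0.274, 0.562, 0.229] pointing down, gripper open.
Joint ranges: [-3.01, 3.01], [-0.46, 2.08], [-1.47, 1.51], [0.13, 2.56], [-1, 4.14], [0.04, 2.09], [-2.66, 2.66]. Speed limits (rad/s): [2.57, 2.57, 3.14, 3.14, 3.14, 3.14, 3.14].

## Interface

Orientations are given as a unit quaternion [x, y, z, w].
In Python, from plant import r, cams, models gives the robot as it stands. The module is installed in compiled form; this text tells all that it offers.
- The arm moves only by the tool jog_arm, never from a script. Its arguments are lists of equal length, an entry for each row: "turn": the turn, a rotation vector about the tool's x, y, z in rad, a list of three; "translation": the shift along the tool's x, y, z in m, a list of three; "grip": the closure, from 0 (fully open) to 1 (shut). In form: {"turn": [[ax, ay, az], ...], "translation": [[tx, ty, tz], ...], "grip": [grip, ...]}. A call has 1 to 20 rows; each row is the pose to reach, as a shift and turn from the pose commanded when the call began, along the tool's axes at that moment; what a row does not reach only later rows make up. A row lasts 1/8 s, in which the tool goes at most 62.5 mm and 10.7 degrees, less where a joint would pass 70% of its speed; a pose out of reach is approached as far as the arm can. A call with a gripper value outside its range is refused whole. The fingers move at their own pace and stop on an object; "force" is the grip in N (left out, the last holds). Time passes only in rows, so rows that repeat a pose let the fingers close. It gives the time, the measured TCP pose, the force, the opening and the grip force at its end, in the units of the state.
- r.get_state(): the state, without advancing time (a new reading comes with each control period).
- cams.snapshot(name): name is "scene" or "top" or "wrist"; returns the picture (480x640x3 uint8, red, green, blue); there is no depth.
- cams.camera_params(name): a dict with "fx", "fy", "cx", "cy" (pixels), "eye" and "orientation" of the camera in the world. Camera axes: x right, y up, looking along -z (the intrinsics and any distortion apply to the point x, -y, -z); pixel columns grow to the right and rows downward; lengths in m; the calibration is good to about 2 mm. A picture is of the moment at which its call begins: read the wrist's pose just before it. camera_params takes no time and is no camera call; for the wrist camera it gives the pose at the moment of the call.
- r.finish_job(): hands the job in; it is judged then, once.
Trained networks look in the newest picture that a camera, given by its name, has taken for a name from the list of things; names that differ only in an ending like _2 or _b are one class to them, and where a whole thing is asked for, a point or a joint stands for the part that bears it (a point fixed in the world has none). Each returns a list of dicts, best first, with "p" (0 to 1); they miss things now and then, are a little off and sometimes report something else, mostly with a low value. They report only what shows in the picture. A call takes as long as a camera call.
- models.find_in(camera, name): "position" ([x, y, z] in m, in world coordinates, good to about 4 mm: the middle of the surface that is visible of it).
- models.masks_of(camera, name): "pixels" (480x640 bool, what is visible of it).
- models.place_of(camera, name): "position" ([x, y, z] in m, in world coordinates, good to about 4 mm: a listed point, or the origin of a listed thing).
The state is a dict: "clock": time; "q": joint angles; "qd": joint speeds; "joint_torque": joint torques, N m; "tool_pos": TCP position; "eef_rot": TCP orientation; "contact_force": force on the tool from outside, world axes, zero at the start; "moment": the same for the moment, N m; "opening": opening from 0.0 (shut) to 1.0 (fully open); "finger_force": force on a finger pad.
Only numpy, scipy, OpenCV 4.12 (cv2) and the standard library are available. Lean on these libraries where they do the work, as an engineer would, in place of code of your own. Each camera call takes 0.05 s, during which the arm holds its last target. There are 200 camera calls.

## Working session

There is one attempt and no reset: what is moved stays moved. The work goes in short steps, Python scripts to look and compute and a tool call to move; the robot and the scene stay as the last step left them, time stands still between calls to the robot, and variables do not carry over. Pictures are saved under pics/ and viewed, at most 10 in all, crops included, and the job is handed in when it is done.

Besides the shell and the picture viewer there is one more tool, called in YAML: its name, and indented under it one key for each argument. jog_arm: Moves the arm, as the interface text tells. Its arguments: {"type":"object","properties":{"turn":{"type":"array"},"translation":{"type":"array"},"grip":{"type":"array"},"force":{"type":"number"}},"required":["turn","translation","grip"]}

```bash
mkdir -p pics
python3 - <<'E'
from plant import r,cams,models
import cv2
s=r.get_state();print({k:s[k] for k in('clock','tool_pos','eef_rot','opening','contact_force')})
for c in('top','scene'):
    cv2.imwrite(f'pics/{c}0.png',cams.snapshot(c)[:,:,::-1])
    for n in('welder','dial_axis','tab_mid','aim','button_top','yellow','white','red','tin_mid','gauge_mid','spray_mid','flange_mid'):
        print(c,n,[(d['position'].__class__ and [round(float(v),3) for v in d['position']],round(float(d['p']),2)) for d in models.place_of(c,n)[:2]])
E
```

```text
{'clock': 0.0, 'tool_pos': array([0.27376513, 0.56113178, 0.2278094 ]), 'eef_rot': array([ 2.24930075e-01,  9.74374472e-01, -9.10042880e-04, -1.44406842e-04]), 'opening': 1.001601471073998, 'contact_force': array([-0.19851296,  0.32832355,  0.12695896])}
top welder [([0.556, -0.025, 0.001], 0.98)]
top dial_axis [([0.55, 0.025, 0.101], 0.73)]
top tab_mid [([0.492, 0.015, 0.121], 0.59), ([0.456, 0.006, 0.099], 0.53)]
top aim [([0.455, 0.006, 0.1], 0.9)]
top button_top [([0.535, -0.14, 0.125], 0.53)]
top yellow [([0.511, -0.061, 0.104], 0.42), ([0.641, 0.117, 0.126], 0.17)]
top white [([0.456, 0.056, 0.108], 0.42), ([0.455, 0.005, 0.101], 0.31)]
top red [([0.492, 0.108, 0.103], 0.49)]
top tin_mid [([0.645, 0.116, 0.123], 0.71)]
top gauge_mid [([0.651, -0.016, 0.101], 0.82), ([0.449, 0.364, 0.001], 0.53)]
top spray_mid [([0.56, 0.47, 0.081], 0.76)]
top flange_mid [([0.43, -0.385, 0.018], 0.72)]
scene welder [([0.552, -0.021, 0.004], 0.6)]
scene dial_axis [([0.551, 0.026, 0.103], 0.96), ([0.455, 0.053, 0.103], 0.73)]
scene tab_mid [([0.488, 0.015, 0.126], 0.56)]
scene aim []
scene button_top [([0.531, -0.143, 0.122], 0.53)]
scene yellow [([0.509, -0.061, 0.098], 0.6), ([0.53, -0.143, 0.125], 0.36)]
scene white [([0.457, 0.052, 0.101], 0.65)]
scene red [([0.495, 0.107, 0.105], 0.55), ([0.553, -0.025, 0.003], 0.27)]
scene tin_mid [([0.644, 0.117, 0.122], 0.66), ([0.493, 0.105, 0.104], 0.29)]
scene gauge_mid [([0.65, -0.02, 0.109], 0.72)]
scene spray_mid [([0.559, 0.471, 0.083], 0.6)]
scene flange_mid [([0.432, -0.384, 0.015], 0.58)]
```

View pics/top0.png

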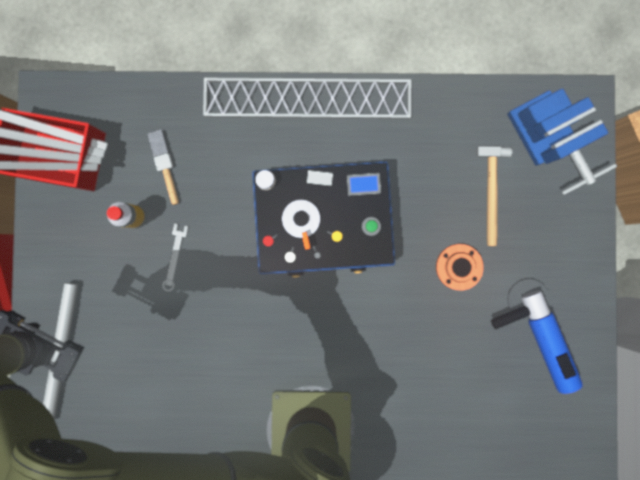

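View pics/scene0.png

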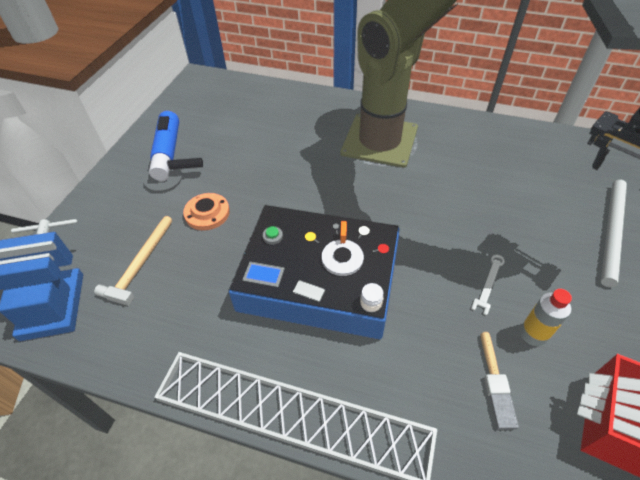

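The top view shows the tab at (307,240), yellow at (337,236) to its image right, and white at (290,257) and red at (268,241) to its left. The tab therefore has to go counterclockwise by about 0.9 rad. First I move the closed fingers to the white side, above the tab.

jog_arm:
  turn:
    - [0,0,0.15]
    - [0,0,0.3]
    - [0,0,0.45]
    - [0,0,0.6]
    - [0,0,0.75]
    - [0,0,0.85]
    - [0,0,0.925]
    - [0,0,0.925]
    - [0,0,0.925]
    - [0,0,0.925]
    - [0,0,0.925]
    - [0,0,0.925]
    - [0,0,0.925]
    - [0,0,0.925]
  translation:
    - [-0.04,-0.036,0]
    - [-0.08,-0.072,0]
    - [-0.12,-0.109,0]
    - [-0.16,-0.145,0]
    - [-0.2,-0.181,0]
    - [-0.24,-0.217,0]
    - [-0.28,-0.254,0]
    - [-0.32,-0.29,0]
    - [-0.36,-0.326,0]
    - [-0.39,-0.353,0]
    - [-0.4065,-0.368,0]
    - [-0.4065,-0.368,0]
    - [-0.4065,-0.368,0]
    - [-0.4065,-0.368,0]
  grip: [1,1,1,1,1,1,1,1,1,1,1,1,1,1]

```text
clock: 3.05
tool_pos: [0.4776, 0.0544, 0.2286]
eef_rot: [0.635, 0.772, 0.0, -0.0]
contact_force: [0.0, 0.3, -0.3]
opening: 0.006
finger_force: 0.0
```

Run:
```python
from plant import r,cams,models
import cv2
s=r.get_state();print({k:s[k] for k in('clock','q','tool_pos','eef_rot','opening','contact_force')})
for c in('wrist','top','scene'):
    cv2.imwrite(f'pics/{c}1.png',cams.snapshot(c)[:,:,::-1])
    for n in('dial_axis','tab_mid','aim','button_top','yellow','white','red'):
        print(c,n,[([round(float(v),3) for v in d['position']],round(float(d['p']),2)) for d in models.place_of(c,n)[:2]])
```

```text
{'clock': 3.05, 'q': array([-2.07209891e-01,  5.02901612e-01, -2.50497550e-03,  1.99472805e+00,
        7.07919160e-04,  6.44072047e-01, -1.52740418e-02]), 'tool_pos': array([0.4775955 , 0.05442009, 0.22861073]), 'eef_rot': array([ 6.35031788e-01,  7.72485905e-01,  2.01842115e-04, -3.39311952e-04]), 'opening': 0.005909948558559149, 'contact_force': array([ 0.02917483,  0.32382355, -0.30440911])}
wrist dial_axis [([0.55, 0.028, 0.102], 0.86)]
wrist tab_mid [([0.49, 0.014, 0.127], 0.9)]
wrist aim [([0.493, 0.11, 0.101], 0.47)]
wrist button_top [([0.533, -0.143, 0.121], 0.8)]
wrist yellow [([0.548, 0.03, 0.099], 0.57), ([0.508, -0.059, 0.102], 0.49)]
wrist white [([0.453, 0.055, 0.104], 0.88)]
wrist red [([0.494, 0.112, 0.1], 0.91)]
top dial_axis [([0.549, 0.024, 0.103], 0.94)]
top tab_mid []
top aim [([0.454, 0.004, 0.099], 0.95)]
top button_top []
top yellow []
top white []
top red []
scene dial_axis [([0.55, 0.028, 0.098], 0.8), ([0.62, -0.473, -0.002], 0.66)]
scene tab_mid [([0.488, 0.014, 0.124], 0.63)]
scene aim [([0.443, 0.366, -0.001], 0.54)]
scene button_top [([0.533, -0.143, 0.122], 0.69)]
scene yellow [([0.508, -0.059, 0.101], 0.58)]
scene white [([0.457, 0.055, 0.098], 0.5)]
scene red [([0.496, 0.108, 0.104], 0.44)]
```

View pics/wrist1.png

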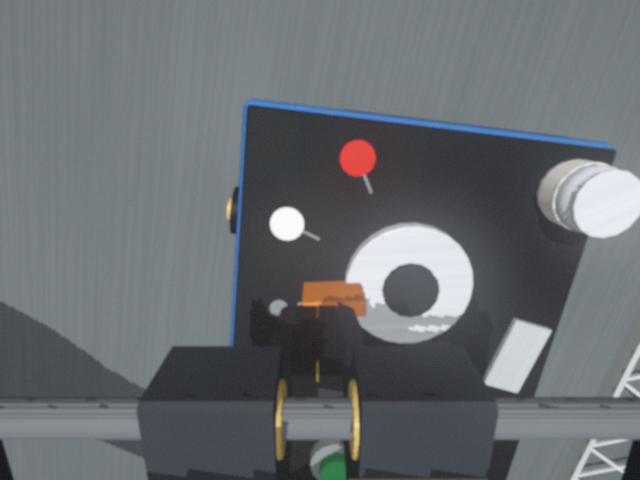

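The wrist view shows the tab at (335,295), clear of the fingers on the far side, with white at (287,224) and red at (358,158). Next I descend to a tip height of about 24 mm above the panel.

jog_arm:
  turn:
    - [0,0,0]
    - [0,0,0]
    - [0,0,0]
    - [0,0,0]
    - [0,0,0]
    - [0,0,0]
  translation:
    - [0,0,0.02]
    - [0,0,0.04]
    - [0,0,0.06]
    - [0,0,0.075]
    - [0,0,0.086]
    - [0,0,0.086]
  grip: [1,1,1,1,1,1]

```text
clock: 5.0
tool_pos: [0.4777, 0.0528, 0.1421]
eef_rot: [0.636, 0.772, -0.0, -0.0]
contact_force: [-0.4, 0.0, -0.6]
opening: 0.008
finger_force: 0.0
```

```bash
cat > plan.py <<'E'
import numpy as np
from scipy.spatial.transform import Rotation as R
from plant import r
def plan(axis,steps,rad=.066,z=.143):
    s=r.get_state(); T=R.from_quat(s['eef_rot']); p0=np.array(s['tool_pos'])
    print(s['clock'],p0,s['contact_force'])
    for phi,off in steps:
        u=np.array([-np.cos(phi),-np.sin(phi),0]); b=np.array([-np.sin(phi),np.cos(phi),0])
        p=np.array([*axis,z])+rad*u+off*b
        G=R.from_matrix(np.column_stack([np.cross(-u,[0,0,-1]),-u,[0,0,-1]]))
        print(round(phi,3),off,T.apply(p-p0,inverse=True).round(4),(T.inv()*G).as_rotvec().round(3))
E
python3 - <<'E'
from plan import *
plan((.550,.026),[(.186,.03),(.186,.02),(.186,.015)]+[(f,.015) for f in np.arange(.25,1.0,.05)])
E
```

```text
5.0 [0.47768226 0.0527817  0.14211197] [-0.35182989  0.01146929 -0.5817538 ]
0.186 0.03 [-0.0097  0.0001 -0.0009] [-0.001 -0.     0.006]
0.186 0.02 [-0.0197 -0.     -0.0009] [-0.001 -0.     0.006]
0.186 0.015 [-0.0247 -0.     -0.0009] [-0.001 -0.     0.006]
0.25 0.015 [-0.0289 -0.0009 -0.0009] [-0.001 -0.    -0.058]
0.3 0.015 [-0.0323 -0.0014 -0.0009] [-0.001 -0.    -0.108]
0.35 0.015 [-0.0357 -0.0017 -0.0009] [-0.001 -0.    -0.158]
0.4 0.015 [-0.039  -0.0018 -0.0009] [-0.001 -0.    -0.208]
0.45 0.015 [-0.0424 -0.0018 -0.0009] [-0.001 -0.    -0.258]
0.5 0.015 [-0.0458 -0.0016 -0.0009] [-0.001 -0.    -0.308]
0.55 0.015 [-0.0492 -0.0012 -0.0009] [-0.001 -0.    -0.358]
0.6 0.015 [-0.0525 -0.0007 -0.0009] [-0.001 -0.    -0.408]
0.65 0.015 [-0.0558  0.     -0.0009] [-0.001 -0.    -0.458]
0.7 0.015 [-0.0591  0.0009 -0.0009] [-0.001 -0.    -0.508]
0.75 0.015 [-0.0623  0.0019 -0.0009] [-0.001 -0.    -0.558]
0.8 0.015 [-0.0655  0.0031 -0.0009] [-0.001 -0.    -0.608]
0.85 0.015 [-0.0686  0.0045 -0.0009] [-0.001 -0.    -0.658]
0.9 0.015 [-0.0716  0.006  -0.0009] [-0.001 -0.001 -0.708]
0.95 0.015 [-0.0746  0.0076 -0.0009] [-0.001 -0.001 -0.758]
```

jog_arm:
  turn:
    - [0,0,0]
    - [0,0,0]
    - [0,0,0]
    - [0,0,0]
    - [0,0,-0.06]
    - [0,0,-0.11]
    - [0,0,-0.16]
    - [0,0,-0.21]
    - [0,0,-0.26]
    - [0,0,-0.31]
    - [0,0,-0.31]
  translation:
    - [-0.008,0,0]
    - [-0.014,0,0]
    - [-0.02,0,0]
    - [-0.0247,0,0]
    - [-0.029,-0.001,0]
    - [-0.0323,-0.0014,0]
    - [-0.0357,-0.0017,0]
    - [-0.039,-0.0018,0]
    - [-0.0424,-0.0018,0]
    - [-0.0458,-0.0016,0]
    - [-0.0458,-0.0016,0]
  grip: [1,1,1,1,1,1,1,1,1,1,1]

```text
clock: 6.38
tool_pos: [0.4853, 0.0072, 0.1426]
eef_rot: [0.509, 0.861, 0.0, -0.0]
contact_force: [0.5, -0.1, -0.1]
opening: 0.004
finger_force: 0.0
```

Run:
```python
from plan import *
from plant import cams,models
import cv2
for c in('wrist','top','scene'):
    cv2.imwrite(f'pics/{c}2.png',cams.snapshot(c)[:,:,::-1])
    for n in('dial_axis','tab_mid'):
        print(c,n,[([round(float(v),3) for v in d['position']],round(float(d['p']),2)) for d in models.place_of(c,n)[:2]])
plan((.550,.026),[(f,.015) for f in np.arange(.5,1.15,.05)])
```

```text
wrist dial_axis [([0.647, -0.013, 0.103], 0.59), ([0.552, 0.029, 0.101], 0.58)]
wrist tab_mid [([0.492, 0.014, 0.128], 0.63)]
top dial_axis [([0.554, 0.026, 0.104], 0.5)]
top tab_mid [([0.513, -0.067, 0.105], 0.54)]
scene dial_axis [([0.551, 0.027, 0.101], 0.71)]
scene tab_mid [([0.487, 0.013, 0.123], 0.82)]
6.825 [0.48517154 0.00768109 0.14261189] [0.2584522  0.03498185 0.63597546]
0.5 0.015 [-0.     -0.0003 -0.0004] [ 0.    -0.     0.002]
0.55 0.015 [-0.0033 -0.001  -0.0004] [ 0.    -0.    -0.048]
0.6 0.015 [-0.0067 -0.0015 -0.0004] [ 0.    -0.    -0.098]
0.65 0.015 [-0.01   -0.0018 -0.0004] [ 0.    -0.    -0.148]
0.7 0.015 [-0.0134 -0.002  -0.0004] [ 0.    -0.    -0.198]
0.75 0.015 [-0.0168 -0.002  -0.0004] [ 0.    -0.    -0.248]
0.8 0.015 [-0.0202 -0.0019 -0.0004] [ 0.    -0.    -0.298]
0.85 0.015 [-0.0235 -0.0015 -0.0004] [ 0.    -0.    -0.348]
0.9 0.015 [-0.0269 -0.001  -0.0004] [ 0.    -0.    -0.398]
0.95 0.015 [-0.0302 -0.0003 -0.0004] [ 0.    -0.    -0.448]
1.0 0.015 [-0.0335  0.0005 -0.0004] [ 0.    -0.    -0.498]
1.05 0.015 [-0.0367  0.0015 -0.0004] [ 0.    -0.    -0.548]
1.1 0.015 [-0.0399  0.0026 -0.0004] [ 0.    -0.    -0.598]
```

View pics/wrist2.png

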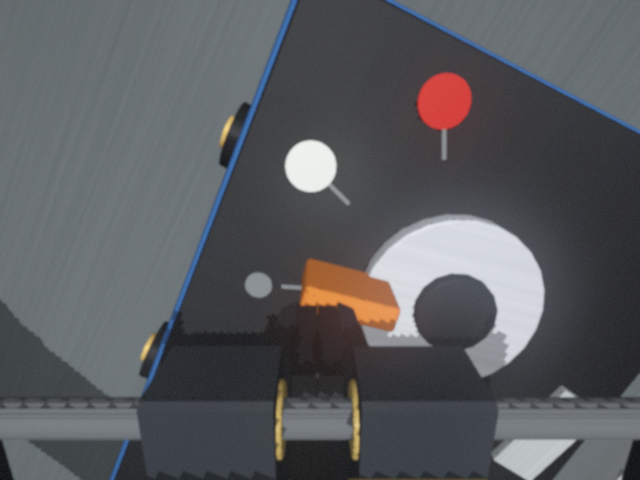

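The wrist view shows the tab at (350,295) still beside the grey dot (258,285), so it has not moved. The force is also near zero, so I need to find where the fingertip really is.

Run:
```python
from plan import *
from plant import cams
import cv2
print(r.tips_ahead)
s=r.get_state();T=R.from_quat(s['eef_rot']);p=np.array(s['tool_pos'])
pts={'tcp':p,'tip':p+T.apply([0,0,r.tips_ahead]),'tabtop':np.array([.490,.0145,.144]),'axis':np.array([.55,.026,.102]),'yellow':np.array([.509,-.06,.1015]),'white':np.array([.455,.054,.1015])}
for c in('wrist','scene','top'):
    k=cams.camera_params(c);C=R.from_quat(k['orientation'])
    print(c,{a:b for a,b in k.items()})
    for n,x in pts.items():
        v=C.apply(x-np.array(k['eye']),inverse=True)*[1,-1,-1];print(n,(k['fx']*v[0]/v[2]+k['cx']).round(1),(k['fy']*v[1]/v[2]+k['cy']).round(1))
im=cv2.imread('pics/scene2.png')[190:310,220:420];cv2.imwrite('pics/scene2c.png',cv2.resize(im,None,fx=4,fy=4,interpolation=cv2.INTER_CUBIC)[:,:800])
```

```text
0.019
wrist {'fx': 411.42495316133295, 'fy': 411.42495316133295, 'cx': 317.0502703268126, 'cy': 246.10829374431347, 'eye': array([0.44643814, 0.07792975, 0.29815135]), 'orientation': array([-0.15417195, -0.03986358,  0.24528155,  0.95628388])}
tcp 317.1 311.0
tip 317.1 291.9
tabtop 335.3 304.6
axis 442.0 301.0
yellow 296.5 389.4
white 308.3 165.7
scene {'fx': 449.7511045731086, 'fy': 449.7511045731086, 'cx': 325.812563060683, 'cy': 240.1122836054517, 'eye': array([1.12506918, 0.17364455, 0.908912  ]), 'orientation': array([0.19309831, 0.26812282, 0.7567148 , 0.56409743])}
tcp 340.9 222.9
tip 340.8 228.4
tabtop 343.3 224.7
axis 340.7 257.8
yellow 309.7 235.8
white 363.2 229.2
top {'fx': 539.1643048062326, 'fy': 539.1643048062326, 'cx': 314.898768478902, 'cy': 232.28345887612548, 'eye': array([ 0.47309289, -0.02021314,  1.4282558 ]), 'orientation': array([ 0.01490887, -0.00794768, -0.70341917,  0.71057443])}
tcp 308.5 244.6
tip 308.6 244.6
tabtop 305.6 242.5
axis 301.7 218.3
yellow 336.4 235.3
white 289.9 256.8
```

View pics/scene2c.png

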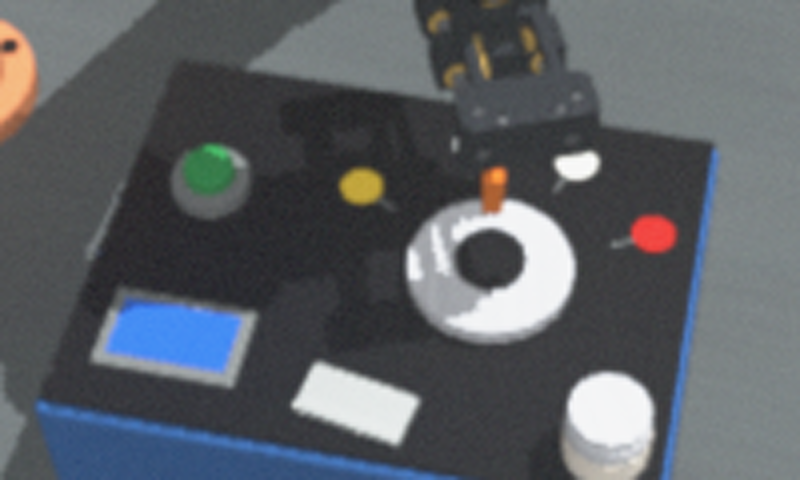

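The crop shows the fingertips near (470,150), with the tab's inner end in front of them at (495,180). I'll fit the tab angle by projecting its outline onto the orange pixels.

```bash
cat > fit.py <<'E'
from plan import *
from plant import cams
import cv2
def fit(c,f,axis=(.550,.026)):
    hsv=cv2.cvtColor(cv2.imread(f),cv2.COLOR_BGR2HSV)
    m=cv2.inRange(hsv,(5,150,60),(17,255,255))
    k=cams.camera_params(c);C=R.from_quat(k['orientation'])
    res=[]
    a0=None
    def proj(P): 
        v=C.apply(P-np.array(k['eye']),inverse=True)*[1,-1,-1]
        return np.c_[k['fx']*v[:,0]/v[:,2]+k['cx'],k['fy']*v[:,1]/v[:,2]+k['cy']]
    cx,cy=proj(np.array([[*axis,.12]]))[0]
    box=np.zeros_like(m);rad=int(.11*k['fx']/np.linalg.norm(np.array(k['eye'])-[*axis,.1]))
    cv2.circle(box,(int(cx),int(cy)),rad,255,-1);m&=box
    for phi in np.arange(0,1.4,.02):
        u=np.array([-np.cos(phi),-np.sin(phi),0]);b=np.array([-np.sin(phi),np.cos(phi),0])
        P=np.array([[*axis,0]]*8)+[rr*u+t*b+[0,0,z] for rr in(.034,.076) for t in(-.006,.006) for z in(.108,.144)]
        q=np.zeros_like(m);cv2.fillConvexPoly(q,cv2.convexHull(proj(P).astype(np.float32)).round().astype(int),255)
        res.append((cv2.countNonZero(q&m)/max(1,cv2.countNonZero(q|m)),round(phi,2)))
    print(c,f,cv2.countNonZero(m),sorted(res)[-3:])
E
python3 - <<'E'
from fit import *
fit('wrist','pics/wrist2.png')
for i in (0,1,2): fit('scene',f'pics/scene{i}.png')
for i in (0,1,2): fit('top',f'pics/top{i}.png')
E
```

```text
wrist pics/wrist2.png 3546 [(0.6344605475040258, np.float64(0.22)), (0.6398412125586431, np.float64(0.2)), (0.6425454545454545, np.float64(0.16))]
scene pics/scene0.png 117 [(0.6589595375722543, np.float64(0.16)), (0.6763005780346821, np.float64(0.18)), (0.6783625730994152, np.float64(0.2))]
scene pics/scene1.png 105 [(0.6024096385542169, np.float64(0.22)), (0.6069364161849711, np.float64(0.18)), (0.6176470588235294, np.float64(0.2))]
scene pics/scene2.png 49 [(0.27325581395348836, np.float64(0.2)), (0.2832369942196532, np.float64(0.18)), (0.28823529411764703, np.float64(0.16))]
top pics/top0.png 76 [(0.6260869565217392, np.float64(0.18)), (0.628099173553719, np.float64(0.2)), (0.6491228070175439, np.float64(0.22))]
top pics/top1.png 72 [(0.5819672131147541, np.float64(0.2)), (0.6052631578947368, np.float64(0.18)), (0.6283185840707964, np.float64(0.22))]
top pics/top2.png 0 [(0.0, np.float64(1.34)), (0.0, np.float64(1.36)), (0.0, np.float64(1.38))]
```

The tab still sits at φ≈0.19, so the closed fingertips passed over it. They end higher than the stated 19 mm suggests. I'll back off, then go lower beside the tab.

Run:
```python
from plan import *
plan((.550,.026),[(.19,.035),(.19,.04)])
```

```text
6.825 [0.48517154 0.00768109 0.14261189] [0.2584522  0.03498185 0.63597546]
0.19 0.035 [ 0.0384  0.0136 -0.0004] [ 0.    -0.     0.312]
0.19 0.04 [ 0.0432  0.0151 -0.0004] [ 0.    -0.     0.312]
```

jog_arm:
  turn:
    - [0,0,0]
    - [0,0,0.1]
    - [0,0,0.2]
    - [0,0,0.312]
    - [0,0,0.312]
    - [0,0,0.312]
    - [0,0,0.312]
    - [0,0,0.312]
    - [0,0,0.312]
  translation:
    - [0,0,-0.01]
    - [0.014,0.005,-0.01]
    - [0.028,0.01,-0.01]
    - [0.043,0.015,-0.01]
    - [0.043,0.015,-0.005]
    - [0.043,0.015,0]
    - [0.043,0.015,0.006]
    - [0.043,0.015,0.012]
    - [0.043,0.015,0.012]
  grip: [1,1,1,1,1,1,1,1,1]

```text
clock: 7.95
tool_pos: [0.4773, 0.0521, 0.13]
eef_rot: [0.637, 0.771, -0.0, -0.0]
contact_force: [0.0, 0.8, 0.8]
opening: 0.005
finger_force: 0.0
```

Run:
```python
from fit import *
for c in('wrist','scene'): cv2.imwrite(f'pics/{c}3.png',cams.snapshot(c)[:,:,::-1]);fit(c,f'pics/{c}3.png')
plan((.550,.026),[(.19,.035)])
w=cv2.resize(cv2.imread('pics/wrist3.png')[150:450,120:520],(400,300))
s=cv2.resize(cv2.imread('pics/scene3.png')[180:280,290:420],(400,300),interpolation=cv2.INTER_CUBIC)
cv2.imwrite('pics/c3.png',np.hstack([w,s]))
```

```text
wrist pics/wrist3.png 0 [(0.0, np.float64(1.34)), (0.0, np.float64(1.36)), (0.0, np.float64(1.38))]
scene pics/scene3.png 76 [(0.4470588235294118, np.float64(0.2)), (0.46296296296296297, np.float64(0.22)), (0.46835443037974683, np.float64(0.24))]
8.05 [0.4776138  0.05229701 0.13050383] [ 0.49326462 -0.35489062  0.10588003]
0.19 0.035 [-0.0045  0.0001 -0.0125] [-0. -0. -0.]
```

View pics/c3.png

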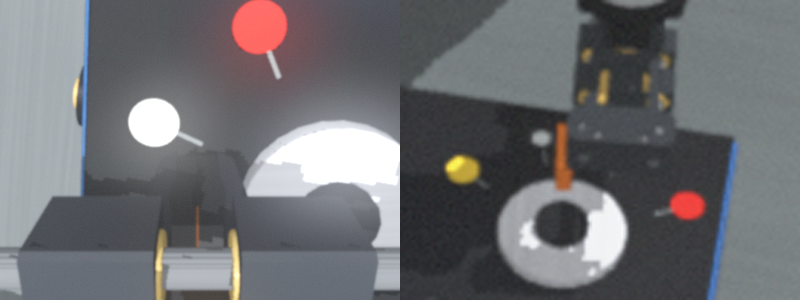

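The left half shows the finger end at full-image (320,305), below the projected tip row of 292. The right half shows the gripper on the white side of the tab, which hasn't been touched. I'll brighten the dark finger region to locate the true tip.

Run:
```python
from fit import *
def br(f,y0,y1,x0,x1,g):
    a=cv2.imread(f)[y0:y1,x0:x1].astype(float)/255
    return cv2.resize((255*np.clip(a*2.5,0,1)**.6).astype(np.uint8),(400,400),interpolation=cv2.INTER_CUBIC)
cv2.imwrite('pics/c4.png',np.hstack([br('pics/wrist3.png',230,400,235,405,1),br('pics/scene3.png',180,260,320,400,1)]))
s=r.get_state();T=R.from_quat(s['eef_rot']);p=np.array(s['tool_pos'])
for c,x0,y0,sc in(('wrist',235,230,400/170),('scene',320,180,5)):
    k=cams.camera_params(c);C=R.from_quat(k['orientation'])
    for d in(-.02,-.01,0,.01,.019):
      o=[]
      for t in(-.009,0,.009):
        v=C.apply(p+T.apply([t,0,d])-np.array(k['eye']),inverse=True)*[1,-1,-1];o.append(((k['fx']*v[0]/v[2]+k['cx']-x0)*sc,(k['fy']*v[1]/v[2]+k['cy']-y0)*sc))
      print(c,d,np.round(o).tolist())
```

```text
wrist -0.02 [[190.0, 298.0], [190.0, 249.0], [190.0, 199.0]]
wrist -0.01 [[190.0, 265.0], [190.0, 218.0], [190.0, 170.0]]
wrist 0 [[191.0, 236.0], [190.0, 191.0], [190.0, 145.0]]
wrist 0.01 [[191.0, 209.0], [191.0, 166.0], [191.0, 122.0]]
wrist 0.019 [[191.0, 187.0], [191.0, 146.0], [191.0, 104.0]]
scene -0.02 [[186.0, 211.0], [206.0, 212.0], [226.0, 213.0]]
scene -0.01 [[185.0, 225.0], [205.0, 227.0], [225.0, 228.0]]
scene 0 [[184.0, 240.0], [204.0, 241.0], [224.0, 242.0]]
scene 0.01 [[183.0, 254.0], [203.0, 255.0], [222.0, 257.0]]
scene 0.019 [[182.0, 266.0], [202.0, 268.0], [221.0, 269.0]]
```

View pics/c4.png

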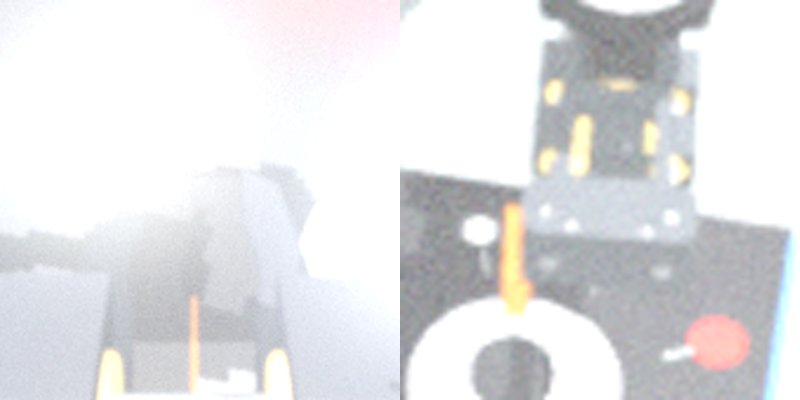

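The brightened finger end lies at about row 170 of the left crop, so the tip is roughly level with the TCP rather than 19 mm ahead. I'll go 8 mm lower, which is safe even with the nominal tip, then push a short way and check.

jog_arm:
  turn:
    - [0,0,0]
    - [0,0,0]
    - [0,0,0]
    - [0,0,0]
    - [0,0,0]
    - [0,0,0]
    - [0,0,0]
    - [0,0,0]
    - [0,0,0]
    - [0,0,0]
    - [0,0,0]
  translation:
    - [0,0,0.002]
    - [0,0,0.004]
    - [0,0,0.006]
    - [0,0,0.008]
    - [-0.004,0,0.008]
    - [-0.008,0,0.008]
    - [-0.012,0,0.008]
    - [-0.016,0,0.008]
    - [-0.02,0,0.008]
    - [-0.024,0,0.008]
    - [-0.027,0,0.008]
  grip: [1,1,1,1,1,1,1,1,1,1,1]

```text
clock: 9.43
tool_pos: [0.4825, 0.0268, 0.1226]
eef_rot: [0.636, 0.771, 0.0, -0.001]
contact_force: [-0.7, 2.3, 0.8]
opening: 0.007
finger_force: 1.7
```

Run:
```python
from fit import *
for c in('wrist','scene','top'): cv2.imwrite(f'pics/{c}5.png',cams.snapshot(c)[:,:,::-1]);fit(c,f'pics/{c}5.png')
plan((.550,.026),[(.19,.015)])
```

```text
wrist pics/wrist5.png 31 [(0.00403803569102514, np.float64(0.32)), (0.004039087947882736, np.float64(0.5)), (0.004044357469015003, np.float64(0.52))]
scene pics/scene5.png 14 [(0.08641975308641975, np.float64(0.28)), (0.08695652173913043, np.float64(0.22)), (0.08974358974358974, np.float64(0.24))]
top pics/top5.png 1 [(0.0, np.float64(1.34)), (0.0, np.float64(1.36)), (0.0, np.float64(1.38))]
9.575 [0.48260393 0.0262478  0.12260033] [-0.431507    2.36585442  0.30698065]
0.19 0.015 [ 0.002   0.0001 -0.0204] [-0. -0.  0.]
```

Contact is made (2.4 N against the push). I'll continue along the arc at this height.

Run:
```python
from plan import *
plan((.550,.026),[(f,.015) for f in np.arange(.25,1.15,.05)],z=.1226)
```

```text
9.575 [0.48260393 0.0262478  0.12260033] [-0.431507    2.36585442  0.30698065]
0.25 0.015 [-0.002  -0.0006 -0.    ] [-0.   -0.   -0.06]
0.3 0.015 [-0.0053 -0.0011 -0.    ] [-0.    -0.001 -0.11 ]
0.35 0.015 [-0.0087 -0.0014 -0.    ] [-0.    -0.001 -0.16 ]
0.4 0.015 [-0.0121 -0.0015 -0.    ] [-0.    -0.001 -0.21 ]
0.45 0.015 [-0.0154 -0.0015 -0.    ] [-0.    -0.001 -0.26 ]
0.5 0.015 [-0.0188 -0.0013 -0.    ] [-0.    -0.001 -0.31 ]
0.55 0.015 [-0.0222 -0.0009 -0.    ] [-0.    -0.001 -0.36 ]
0.6 0.015 [-0.0255 -0.0004 -0.    ] [-0.    -0.001 -0.41 ]
0.65 0.015 [-0.0288  0.0003 -0.    ] [-0.    -0.001 -0.46 ]
0.7 0.015 [-0.0321  0.0012 -0.    ] [ 0.    -0.001 -0.51 ]
0.75 0.015 [-0.0353  0.0022 -0.    ] [ 0.    -0.001 -0.56 ]
0.8 0.015 [-0.0385  0.0034 -0.    ] [ 0.    -0.001 -0.61 ]
0.85 0.015 [-0.0416  0.0048 -0.    ] [ 0.    -0.001 -0.66 ]
0.9 0.015 [-0.0446  0.0063 -0.    ] [ 0.    -0.001 -0.71 ]
0.95 0.015 [-0.0476  0.0079 -0.    ] [ 0.    -0.001 -0.76 ]
1.0 0.015 [-0.0504  0.0097 -0.    ] [ 0.    -0.001 -0.81 ]
1.05 0.015 [-0.0532  0.0117 -0.    ] [ 0.    -0.001 -0.86 ]
1.1 0.015 [-0.0559  0.0138 -0.    ] [ 0.    -0.001 -0.91 ]
```

jog_arm:
  turn:
    - [0,0,-0.06]
    - [0,0,-0.11]
    - [0,0,-0.16]
    - [0,0,-0.21]
    - [0,0,-0.26]
    - [0,0,-0.31]
    - [0,0,-0.36]
    - [0,0,-0.41]
    - [0,0,-0.46]
    - [0,0,-0.51]
    - [0,0,-0.56]
    - [0,0,-0.61]
    - [0,0,-0.66]
    - [0,0,-0.71]
  translation:
    - [-0.002,-0.0006,0]
    - [-0.0053,-0.0011,0]
    - [-0.0087,-0.0014,0]
    - [-0.0121,-0.0015,0]
    - [-0.0154,-0.0015,0]
    - [-0.0188,-0.0013,0]
    - [-0.0222,-0.0009,0]
    - [-0.0255,-0.0004,0]
    - [-0.0288,0.0003,0]
    - [-0.0321,0.0012,0]
    - [-0.0353,0.0022,0]
    - [-0.0385,0.0034,0]
    - [-0.0416,0.0048,0]
    - [-0.0446,0.0063,0]
  grip: [1,1,1,1,1,1,1,1,1,1,1,1,1,1]

```text
clock: 11.32
tool_pos: [0.4972, -0.0169, 0.1225]
eef_rot: [0.328, 0.945, -0.0, -0.0]
contact_force: [-1.6, 3.4, 0.2]
opening: 0.006
finger_force: 1.5
```

Run:
```python
from fit import *
for c in('wrist','scene','top'): cv2.imwrite(f'pics/{c}6.png',cams.snapshot(c)[:,:,::-1]);fit(c,f'pics/{c}6.png')
plan((.550,.026),[(f,.015) for f in np.arange(.85,1.15,.05)],z=.1226)
```

```text
wrist pics/wrist6.png 254 [(0.032974165909385955, np.float64(0.98)), (0.03300157150340492, np.float64(0.9)), (0.03307291666666667, np.float64(0.92))]
scene pics/scene6.png 196 [(0.725925925925926, np.float64(0.98)), (0.7313432835820896, np.float64(0.94)), (0.7509578544061303, np.float64(0.96))]
top pics/top6.png 0 [(0.0, np.float64(1.34)), (0.0, np.float64(1.36)), (0.0, np.float64(1.38))]
11.475 [ 0.4973812  -0.01746363  0.12255242] [-0.32897201  1.49710858 -0.42368693]
0.85 0.015 [ 0.0041  0.0016 -0.    ] [-0.001  0.     0.049]
0.9 0.015 [ 0.0008  0.0008 -0.    ] [-0.001  0.    -0.001]
0.95 0.015 [-0.0025  0.0001 -0.    ] [-0.001  0.    -0.051]
1.0 0.015 [-0.0059 -0.0004 -0.    ] [-0.001  0.    -0.101]
1.05 0.015 [-0.0092 -0.0007 -0.    ] [-0.001  0.    -0.151]
1.1 0.015 [-0.0126 -0.0009 -0.    ] [-0.001  0.    -0.201]
```

View pics/scene6.png

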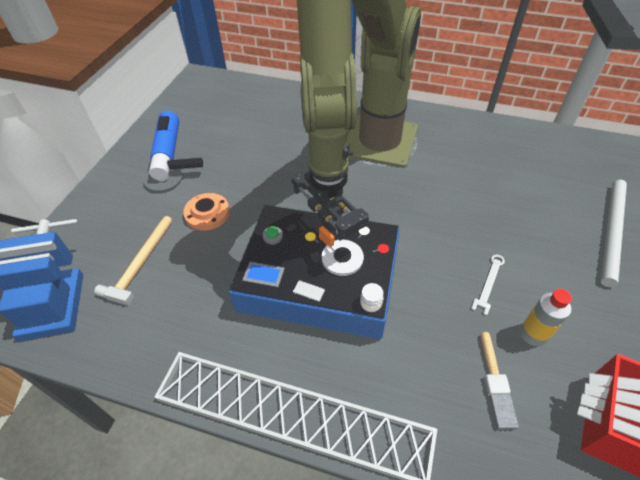

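The scene view shows the tab at (327,236), nearly at yellow (310,237). The fit gives φ≈0.95 against the target 1.125. I'll push the last 0.17 rad, then back off.

jog_arm:
  turn:
    - [0,0,-0.05]
    - [0,0,-0.1]
    - [0,0,-0.14]
    - [0,0,-0.18]
    - [0,0,-0.18]
    - [0,0,-0.18]
    - [0,0,-0.18]
    - [0,0,-0.18]
    - [0,0,-0.18]
    - [0,0,-0.18]
    - [0,0,-0.18]
    - [0,0,-0.18]
  translation:
    - [-0.003,0,0]
    - [-0.006,-0.0004,0]
    - [-0.0088,-0.0006,0]
    - [-0.0112,-0.0008,0]
    - [-0.0112,-0.0008,0]
    - [-0.004,0,0]
    - [0.004,0,0]
    - [0.016,0,0]
    - [0.028,0,-0.01]
    - [0.028,0,-0.04]
    - [0.028,0,-0.09]
    - [0.028,0,-0.09]
  grip: [1,1,1,1,1,1,1,1,1,1,1,1]

```text
clock: 12.98
tool_pos: [0.4773, 0.0017, 0.2161]
eef_rot: [0.243, 0.97, 0.001, 0.004]
contact_force: [-0.3, -0.5, -0.6]
opening: 0.002
finger_force: 0.0
```

Run:
```python
from fit import *
from plant import models
for c in('wrist','scene','top'):
    cv2.imwrite(f'pics/{c}7.png',cams.snapshot(c)[:,:,::-1]);fit(c,f'pics/{c}7.png')
    for n in('tab_mid','aim','yellow','button_top','dial_axis'):
        print(c,n,[([round(float(v),3) for v in d['position']],round(float(d['p']),2)) for d in models.place_of(c,n)[:2]])
s=r.get_state();print(s['clock'],s['tool_pos'],s['eef_rot'],s['contact_force'])
w=cv2.resize(cv2.imread('pics/wrist7.png'),(400,300))
q=cv2.resize(cv2.imread('pics/scene7.png')[200:275,270:370],(400,300),interpolation=cv2.INTER_CUBIC)
cv2.imwrite('pics/c7.png',np.hstack([w,q]))
```

```text
wrist pics/wrist7.png 0 [(0.0, np.float64(1.34)), (0.0, np.float64(1.36)), (0.0, np.float64(1.38))]
wrist tab_mid [([0.525, -0.027, 0.129], 0.77)]
wrist aim []
wrist yellow [([0.493, 0.108, 0.098], 0.73), ([0.507, -0.059, 0.102], 0.59)]
wrist button_top []
wrist dial_axis []
scene pics/scene7.png 202 [(0.7188612099644128, np.float64(1.14)), (0.7292418772563177, np.float64(1.12)), (0.7335766423357665, np.float64(1.1))]
scene tab_mid [([0.525, -0.028, 0.126], 0.78)]
scene aim [([0.508, -0.057, 0.1], 0.67)]
scene yellow []
scene button_top [([0.534, -0.14, 0.124], 0.51)]
scene dial_axis [([0.553, 0.027, 0.101], 0.73), ([0.686, 0.398, 0.001], 0.37)]
top pics/top7.png 0 [(0.0, np.float64(1.34)), (0.0, np.float64(1.36)), (0.0, np.float64(1.38))]
top tab_mid [([0.525, -0.027, 0.121], 0.67), ([0.448, 0.363, 0.001], 0.46)]
top aim []
top yellow [([0.511, -0.063, 0.103], 0.53)]
top button_top [([0.537, -0.14, 0.126], 0.66)]
top dial_axis [([0.553, 0.024, 0.103], 0.55)]
13.875 [0.47543364 0.00075463 0.21260548] [2.42965520e-01 9.70034924e-01 5.24641537e-05 4.29474298e-06] [-0.40458962 -0.04679429 -0.29253581]
```

View pics/c7.png

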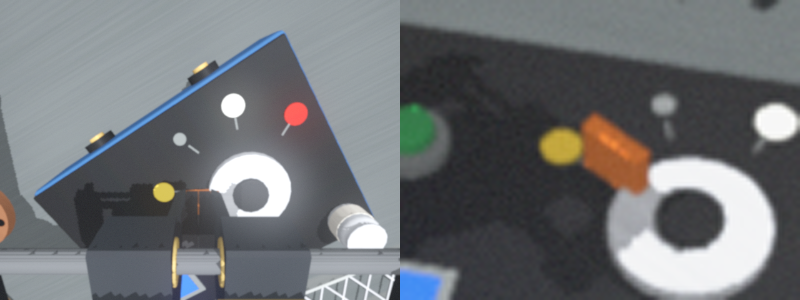

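The right half shows the tab pointing straight at yellow (560,146). The fit gives 1.11 and the tab point gives 1.13, against 1.125, and the fingers are off it. Next I move over the button.

jog_arm:
  turn:
    - [0,0,0]
    - [0,0,0]
    - [0,0,0]
    - [0,0,0]
    - [0,0,0]
    - [0,0,0]
    - [0,0,0]
    - [0,0,0]
  translation:
    - [-0.03,-0.025,0]
    - [-0.06,-0.05,0]
    - [-0.09,-0.075,0]
    - [-0.1185,-0.0975,0]
    - [-0.1185,-0.0975,0.015]
    - [-0.1185,-0.0975,0.03]
    - [-0.1185,-0.0975,0.045]
    - [-0.1185,-0.0975,0.045]
  grip: [1,1,1,1,1,1,1,1]

```text
clock: 14.88
tool_pos: [0.5328, -0.1398, 0.1662]
eef_rot: [0.242, 0.97, 0.0, -0.002]
contact_force: [0.6, -0.7, 0.3]
opening: 0.005
finger_force: 0.0
```

Run:
```python
from plan import *
plan((0,0),[])
from plant import cams,models
for c in('scene',):
    cams.snapshot(c)
    for n in('button_top','tab_mid'):
        print(c,n,[([round(float(v),3) for v in d['position']],round(float(d['p']),2)) for d in models.place_of(c,n)[:2]])
```

```text
14.875 [ 0.5327779  -0.13983153  0.16619439] [ 0.6394699  -0.71325895  0.27444298]
scene button_top [([0.531, -0.144, 0.125], 0.62), ([0.52, -0.027, 0.124], 0.17)]
scene tab_mid [([0.521, -0.027, 0.125], 0.93)]
```

jog_arm:
  turn:
    - [0,0,0]
    - [0,0,0]
    - [0,0,0]
    - [0,0,0]
    - [0,0,0]
    - [0,0,0]
    - [0,0,0]
    - [0,0,0]
  translation:
    - [0,0,0.006]
    - [0,0,0.012]
    - [0,0,0.018]
    - [0,0,0.02]
    - [0,0,0.022]
    - [0,0,0.024]
    - [0,0,0.026]
    - [0,0,0.026]
  grip: [1,1,1,1,1,1,1,1]

```text
clock: 16.02
tool_pos: [0.5339, -0.1411, 0.1415]
eef_rot: [0.243, 0.97, 0.0, -0.0]
contact_force: [-1.0, -0.4, 0.2]
opening: 0.01
finger_force: 0.0
```

jog_arm:
  turn:
    - [0,0,0]
    - [0,0,0]
    - [0,0,0]
    - [0,0,0]
  translation:
    - [0,0,0.002]
    - [0,0,0.004]
    - [0,0,0.006]
    - [0,0,0.006]
  grip: [1,1,1,1]

```text
clock: 16.52
tool_pos: [0.5338, -0.1411, 0.1354]
eef_rot: [0.243, 0.97, 0.0, -0.0]
contact_force: [1.0, -0.1, -0.1]
opening: 0.005
finger_force: 0.0
```

jog_arm:
  turn:
    - [0,0,0]
    - [0,0,0]
    - [0,0,0]
    - [0,0,0]
  translation:
    - [0,0,0.002]
    - [0,0,0.004]
    - [0,0,0.006]
    - [0,0,0.006]
  grip: [1,1,1,1]

```text
clock: 17.02
tool_pos: [0.5339, -0.1411, 0.1294]
eef_rot: [0.243, 0.97, 0.0, -0.0]
contact_force: [0.0, -0.1, 0.7]
opening: 0.004
finger_force: 0.0
```

jog_arm:
  turn:
    - [0,0,0]
    - [0,0,0]
    - [0,0,0]
    - [0,0,0]
  translation:
    - [0,0,0.0015]
    - [0,0,0.003]
    - [0,0,0.005]
    - [0,0,0.005]
  grip: [1,1,1,1]

```text
clock: 17.52
tool_pos: [0.5339, -0.1411, 0.1244]
eef_rot: [0.243, 0.97, 0.0, -0.0]
contact_force: [0.4, 0.2, -0.7]
opening: 0.008
finger_force: 0.0
```

jog_arm:
  turn:
    - [0,0,0]
    - [0,0,0]
    - [0,0,0]
    - [0,0,0]
  translation:
    - [0,0,0.0015]
    - [0,0,0.003]
    - [0,0,0.0045]
    - [0,0,0.0045]
  grip: [1,1,1,1]

```text
clock: 18.02
tool_pos: [0.5339, -0.1411, 0.12]
eef_rot: [0.243, 0.97, 0.0, -0.0]
contact_force: [-0.1, 0.0, -0.0]
opening: 0.003
finger_force: 0.0
```

Run:
```python
from fit import *
for c in('wrist','scene'): cv2.imwrite(f'pics/{c}8.png',cams.snapshot(c)[:,:,::-1])
print(r.get_state()['contact_force'])
w=cv2.resize(cv2.imread('pics/wrist8.png'),(400,300))
q=cv2.resize(cv2.imread('pics/scene8.png')[190:265,235:335],(400,300),interpolation=cv2.INTER_CUBIC)
cv2.imwrite('pics/c8.png',np.hstack([w,q]))
```

```text
[-0.10562608  0.0162779  -0.54176623]
```

View pics/c8.png

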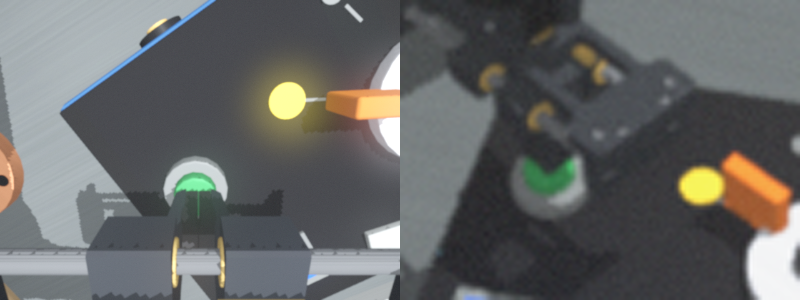

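The wrist half shows the finger end centred over the button's edge at (197,195), still above it with no contact. The tip must be about 10 mm behind the TCP, so I continue down gently.

jog_arm:
  turn:
    - [0,0,0]
    - [0,0,0]
    - [0,0,0]
    - [0,0,0]
  translation:
    - [0,0,0.0015]
    - [0,0,0.003]
    - [0,0,0.0045]
    - [0,0,0.0045]
  grip: [1,1,1,1]

```text
clock: 18.62
tool_pos: [0.5339, -0.1411, 0.1154]
eef_rot: [0.243, 0.97, 0.0, -0.0]
contact_force: [-0.2, 0.4, 0.2]
opening: 0.006
finger_force: 0.0
```

jog_arm:
  turn:
    - [0,0,0]
    - [0,0,0]
    - [0,0,0]
  translation:
    - [0,0,0.0015]
    - [0,0,0.003]
    - [0,0,0.003]
  grip: [1,1,1]

```text
clock: 19.0
tool_pos: [0.534, -0.1411, 0.1125]
eef_rot: [0.243, 0.97, 0.0, -0.0]
contact_force: [-0.1, -0.6, 0.3]
opening: 0.004
finger_force: 0.0
```

jog_arm:
  turn:
    - [0,0,0]
    - [0,0,0]
    - [0,0,0]
  translation:
    - [0,0,0.0015]
    - [0,0,0.003]
    - [0,0,0.003]
  grip: [1,1,1]

```text
clock: 19.38
tool_pos: [0.5341, -0.1411, 0.1097]
eef_rot: [0.243, 0.97, 0.0, 0.0]
contact_force: [-0.6, 1.2, 3.3]
opening: 0.004
finger_force: 1.4
```

Contact (3.3 N). I'll press in small steps.

jog_arm:
  turn:
    - [0,0,0]
    - [0,0,0]
    - [0,0,0]
  translation:
    - [0,0,0.001]
    - [0,0,0.002]
    - [0,0,0.002]
  grip: [1,1,1]

```text
clock: 19.75
tool_pos: [0.534, -0.1411, 0.1077]
eef_rot: [0.243, 0.97, 0.0, 0.0]
contact_force: [-0.3, -0.2, 4.3]
opening: 0.003
finger_force: 2.0
```

jog_arm:
  turn:
    - [0,0,0]
    - [0,0,0]
    - [0,0,0]
  translation:
    - [0,0,0.001]
    - [0,0,0.002]
    - [0,0,0.002]
  grip: [1,1,1]

```text
clock: 20.12
tool_pos: [0.534, -0.1411, 0.1063]
eef_rot: [0.243, 0.97, -0.0, 0.0]
contact_force: [-1.1, -0.1, 11.3]
opening: 0.007
finger_force: 5.3
```

It has bottomed (11 N, travel stopped). One slightly firmer press, then release and retreat.

jog_arm:
  turn:
    - [0,0,0]
    - [0,0,0]
    - [0,0,0]
  translation:
    - [0,0,0.0005]
    - [0,0,0.001]
    - [0,0,0.001]
  grip: [1,1,1]

```text
clock: 20.5
tool_pos: [0.5341, -0.1411, 0.1062]
eef_rot: [0.243, 0.97, -0.0, 0.0]
contact_force: [-3.6, 1.6, 18.5]
opening: 0.006
finger_force: 9.1
```

jog_arm:
  turn:
    - [0,0,0]
    - [0,0,0]
    - [0,0,0]
    - [0,0,0]
    - [0,0,0]
    - [0,0,0]
    - [0,0,0]
    - [0,0,0]
  translation:
    - [0,0,-0.003]
    - [0,0,-0.007]
    - [0,0,-0.015]
    - [0,0,-0.03]
    - [0,0,-0.06]
    - [0,0,-0.1]
    - [0,0,-0.12]
    - [0,0,-0.12]
  grip: [1,1,1,1,1,1,1,1]

```text
clock: 21.5
tool_pos: [0.5351, -0.1412, 0.2266]
eef_rot: [0.243, 0.97, 0.0, 0.002]
contact_force: [-0.4, -0.6, 0.7]
opening: 0.005
finger_force: 0.0
```

Run:
```python
from fit import *
from plant import models
for c in('wrist','scene'):
    cv2.imwrite(f'pics/{c}9.png',cams.snapshot(c)[:,:,::-1]);fit(c,f'pics/{c}9.png')
    for n in('tab_mid','yellow','button_top'):
        print(c,n,[([round(float(v),3) for v in d['position']],round(float(d['p']),2)) for d in models.place_of(c,n)[:2]])
```

```text
wrist pics/wrist9.png 1782 [(0.6880165289256198, np.float64(1.08)), (0.7182523478971009, np.float64(1.12)), (0.7464255677039529, np.float64(1.1))]
wrist tab_mid [([0.524, -0.028, 0.127], 0.77)]
wrist yellow [([0.513, -0.058, 0.098], 0.64)]
wrist button_top [([0.532, -0.143, 0.121], 0.9)]
scene pics/scene9.png 213 [(0.7508896797153025, np.float64(1.06)), (0.7562724014336918, np.float64(1.12)), (0.7608695652173914, np.float64(1.1))]
scene tab_mid [([0.52, -0.029, 0.122], 0.93)]
scene yellow [([0.507, -0.06, 0.101], 0.47)]
scene button_top [([0.533, -0.144, 0.123], 0.63)]
```

The dial is at 1.10–1.12, about 2 mm from yellow at the aim point. The button reached its hard stop at the expected spring force and has been released.

```bash
python3 -c "
from plant import r
print(r.finish_job())"
```

```text
the job is handed in; nothing more can be done
None
```

I handed the job in at about 22 s on the robot's clock. The tab points at the yellow mark to within about 2 mm, and the button was pressed to its stop (peak 18.5 N) and released. One first pass of the fingers went over the tab without touching it. The hand-in call returned no verdict.

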